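# Open the child-safe igniter box with its twin catches

## Robot

A 6-joint arm with a two-finger parallel gripper is mounted at the origin on the work surface. World frame = base frame: x ahead of the robot, y to its left, z up, the work surface at z = 0. Lengths are in m, angles in rad, forces in N, time in s.
With the tool pointing down it reaches from about 0.425 to 0.95 m from the base axis. Payload 3.5 kg.
Tool frame: the origin (TCP) lies at the very end of the fingers, on their centre line; the grasp point (between the pads) lies 19 mm behind it; x points along the fingers, y is the direction in which the jaws open and shut, and the axes are right-handed (so a half turn about x gives the same grasp; the last joint's range is limited). The gripper opens to 85 mm and grips with 20 to 120 N. Pads are 22 mm wide; open, the fingers measure 114 mm over their backs; the gripper's body (76 mm by 85 mm) begins 54 mm behind the grasp point. The pads swing forward as they close: fully open they stand 13 mm farther back than shut.
Start: joints at [1.112, 0.286, 1.577, -0, 1.279, -0.15], TCP at [0.205, 0.643, 0.2] pointing down, gripper open.
Joint ranges: [-2.77, 2.77], [-0.9, 2.22], [0.21, 2.48], [-1.53, 4.67], [0.24, 2.81], [-2.84, 2.84]. Speed limits (rad/s): [2.79, 2.79, 3.14, 3.14, 3.14, 3.14].

## Interface

Orientations are given as a unit quaternion [x, y, z, w].
In Python, from station import env gives the robot as it stands.
- The arm moves only by the tool apply_moves, never from a script. Its argument "series" is a list of rows, each a list of 7 numbers: the shift along the tool's x, y, z in m, then the turn, a rotation vector about the tool's x, y, z in degrees, then the opening, from -1 (shut) to 1 (fully open). In form: [[dx, dy, dz, wx, wy, wz, grip], ...]. A call has 1 to 5 rows; each row is the pose to reach, as a shift and turn from the pose measured when the call began, along the tool's axes at that moment; what a row does not reach only later rows make up. A row lasts 1/8 s, in which the tool goes at most 62.5 mm and 10.7 degrees, less where a joint would pass 70% of its speed; a pose out of reach is approached as far as the arm can. A call with a gripper value outside its range is refused whole. The fingers move at their own pace and stop on an object; "newtons" is the grip in N (left out, the last holds). Time passes only in rows, so rows that repeat a pose let the fingers close. It gives the time, the measured TCP pose, the force and the opening at its end, in the units of the state.
- env.get_state(): the state, without advancing time (a new reading comes with each control period).
- env.camera(name): name is "side" or "top" or "wrist"; returns a dict with "color" (400x640x3 uint8, red, green, blue), "depth" (400x640 float32, m along the optical axis (not along the pixel's ray), 0 where there is no reading), "fx", "fy", "cx", "cy" (pixels), "k1" (the pictures are not rectified: a ray, as slopes to the right and down, at radius r is drawn at 1 + k1 r^2 times it, then the intrinsics apply), "camera_from_world" (4x4, takes a point from world to camera coordinates); the wrist camera has in their place "tool_from_camera" (4x4, takes a point from camera to tool coordinates, whose origin is the TCP and whose axes are the tool frame's). Camera axes: x right, y down, z forward; pixel columns grow to the right and rows downward; lengths in m; the calibration is good to about 2 mm. A picture is of the moment at which its call begins: read the wrist's pose just before it.
- env.finish_job(): hands the job in, once; it reports no verdict.
The state is a dict: "time": time; "joint_pos": joint angles; "joint_velocities": joint speeds; "joint_torque": joint torques, N m; "tool_pos": TCP position; "tcp_rot": TCP orientation; "wrist_force": force on the tool from outside, world axes, zero at the start; "ft_torque": the same for the moment, N m; "grip_width": finger opening in m.
Only numpy, scipy, OpenCV 4.12 (cv2) and the standard library are available. Lean on these libraries where they do the work, as an engineer would, in place of code of your own. Each camera call takes 0.05 s, during which the arm holds its last target.

## Task

The lighters for the extinguisher demonstration are kept in the child-safe grey steel box bolted to the trolley, whose lid opens only while both round catch buttons on its front ledge are down: press the two buttons together, one fingertip on each, and keep both down until the lid has sprung up. Then let the buttons come up and push the lid right back against its stop, so that it stays fully open. Take nothing out, do not press the bay-door buttons, and leave everything else standing where it is.

Things in the scene. Friction and masses are not known exactly. Their poses are not given: they have to be found in the camera images.
- igniter_box: Child-safe box, grey steel, bolted down, 130 deep x 184 wide x 64 mm high. Origin: underside centre, on the trolley top; x runs front to back, y left, z up. Front 40 mm (x -65 to -25 mm): a ledge, top 48 mm up, with two round push-button catches, each of which bolts the lid. Behind: the bin under a flat 6 mm lid (x -25 to +65 mm, underside on the rim 58 mm up), hinged along the back.
- catch_left_top (a point): Centre of the top of the left catch button (+y side): a plain steel disc, 26 mm in diameter, which stands 9 mm above the ledge (57 mm above the trolley top); 21 mm in front of the lid's front edge, 62 mm from the other button's centre. It moves down with the button.
- catch_right_top (a point): The same point on the right catch button (-y side), an equal button.
- catch_left (a joint): How far the left catch button is pressed, m: 0 up (as at the start), 0.006 fully down. Straight down; its spring takes 1 N to start and 3.2 N fully down, and brings it up again. Its bolt frees the lid once it is about 3.5 mm down and catches again when it comes up.
- catch_right (a joint): The same for the right catch button.
- box_lid (a joint): Angle of the lid, rad: 0 shut (as at the start), 1.75 right back at its stop (10 degrees past upright). With both buttons down its spring raises it past 0.5 within a second, then slower, in 3 s, to about 1.05 (60 degrees), where it stays, leaning over the box. From there a light push (1 to 2 N near its free edge) swings it further; the stiff hinge keeps it where it is left.
- lid_edge (a point): Middle of the lid's free front edge, on its underside; 90 mm from the hinge axis. Moves with the lid.
- lid_hinge (a point): Middle of the lid's hinge axis, at the back of the box, 58 mm above the trolley top; the axis runs along the box's y.
- lighter_a: Stick lighter, 145 mm long, 20 mm thick, lying loose along the box's width on its floor, under the lid. Origin: underside, near mid-length. Leave it.
- lighter_b: A second, equal stick lighter in the box. Leave it.
- tub: White lidded plastic tub, 68 mm in diameter, 65 mm high, loose, to the left of the box. Origin: underside centre.
- gas_cartridge: Blue gas cartridge, 90 mm in diameter, 88 mm high, loose, to the right of the box. Origin: underside centre.
- hose_coupling: Aluminium hose coupling, 76 mm in diameter, 42 mm high, loose, in front of the box. Origin: underside centre.
- beaker: Clear plastic beaker, 76 mm in diameter at the rim, 100 mm high, loose. Origin: underside centre.
- radio: Black hand radio lying on its back, 125 x 58 x 34 mm and a 90 mm aerial, loose. Origin: underside centre.
- foam_bottle: Yellow plastic bottle, 76 mm in diameter, 210 mm high, loose, near the back. Origin: underside centre.
- spray_can: Aluminium spray can, 58 mm in diameter, 150 mm high, loose, near the back. Origin: underside centre.
- door_station: Bay-door push-button station, grey, lying face up, 190 x 75 x 46 mm, fixed; three round buttons in a row on its top, 55 mm apart, their tops 56 mm above the trolley top. Not to be touched. Origin: underside centre.
- door_button0 (a joint): How far the far button of the bay-door station is pressed, m: 0 up, 0.006 fully down. Not to be pressed.
- door_button1 (a joint): How far the middle button of the bay-door station is pressed, m: 0 up, 0.006 fully down. Not to be pressed.
- door_button2 (a joint): How far the near button of the bay-door station is pressed, m: 0 up, 0.006 fully down. Not to be pressed.

How it is judged:
By the outcome, as a careful person would: the job done as asked, in the order asked, and still so for the second after the job is handed in, with the robot touching nothing.
It also fails if it takes over 45 s, if anything falls off the work surface, if the arm or the gripper's body presses on something with over 40 N, if the wrist force passes 120 N, or if a joint passes its speed limit or range.

## Working session

There is one attempt and no reset: what is moved stays moved. The work goes in short steps, Python scripts to look and compute and a tool call to move; the robot and the scene stay as the last step left them, time stands still between calls to the robot, and variables do not carry over. Pictures are saved under pics/ and viewed, and the job is handed in when it is done.

Besides the shell and the picture viewer there is one more tool, called after "Call:" as name(argument=value, ...), one argument or row to a line, values as JSON. apply_moves: Moves the arm, as the interface text tells. Its arguments: {"type":"object","properties":{"series":{"type":"array","items":{"type":"array","items":{"type":"number"}}},"newtons":{"type":"number"}},"required":["series"]}

```bash
ls; mkdir -p pics
cat > h.py <<'E'
import numpy as np, cv2
from station import env
from scipy.spatial.transform import Rotation as R
def snap(name,fn):
    s=env.get_state(); c=env.camera(name); cv2.imwrite('pics/'+fn,c['color'][:,:,::-1]); np.savez('pics/'+fn+'.npz',**{k:v for k,v in c.items()},tp=s['tool_pos'],tq=s['tcp_rot']); return s,c
def load(fn): return np.load('pics/'+fn+'.npz')
def wfc(c):
    if 'camera_from_world' in c: return np.linalg.inv(c['camera_from_world'])
    T=np.eye(4);T[:3,:3]=R.from_quat(c['tq']).as_matrix();T[:3,3]=c['tp'];return T@c['tool_from_camera']
def ray(c,u,v):
    d=np.array([(u-c['cx'])/c['fx'],(v-c['cy'])/c['fy']]);p=d.copy()
    for _ in range(20): p=d/(1+c['k1']*(p@p))
    return np.array([p[0],p[1],1.])
def pix(c,u,v,z=None):
    T=wfc(c);r=ray(c,u,v)
    if z is None: 
        p=c['depth'][int(round(v)),int(round(u))]*r; return T[:3,:3]@p+T[:3,3]
    d=T[:3,:3]@r; return T[:3,3]+d*(z-T[2,3])/d[2]
def proj(c,P):
    M=np.linalg.inv(wfc(c));p=M[:3,:3]@np.asarray(P)+M[:3,3];q=p[:2]/p[2];q=q*(1+c['k1']*(q@q));return q[0]*c['fx']+c['cx'],q[1]*c['fy']+c['cy']
E
python3 - <<'E'
from h import *
print(env.get_state())
for n in ['side','top','wrist']: snap(n,n+'0.png')
E
```

```text
pics
{'time': 0.0, 'joint_pos': array([ 1.11200748e+00,  2.87190880e-01,  1.57818216e+00, -2.50311802e-05,
        1.27856249e+00, -1.50017064e-01]), 'joint_velocities': array([ 1.85566603e-04,  4.31935313e-04, -1.45190647e-05, -1.88578441e-05,
       -6.33303685e-04,  1.47651583e-04]), 'joint_torque': array([ 1.38909953e-03, -4.05981445e+01, -2.92629236e+01,  3.14579825e-05,
        5.80480671e-03,  5.49028513e-06]), 'tool_pos': array([0.20479024, 0.64242523, 0.19882764]), 'tcp_rot': array([ 0.10793877,  0.69893666, -0.10952435,  0.69845629]), 'wrist_force': array([0.54356727, 0.06157875, 0.0795686 ]), 'ft_torque': array([-0.02585891, -0.03566019, -0.05912672]), 'grip_width': 0.08554153557282126}
```

View pics/top0.png

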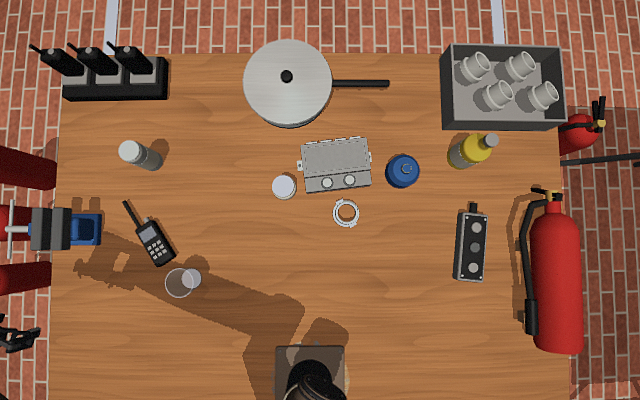

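View pics/side0.png

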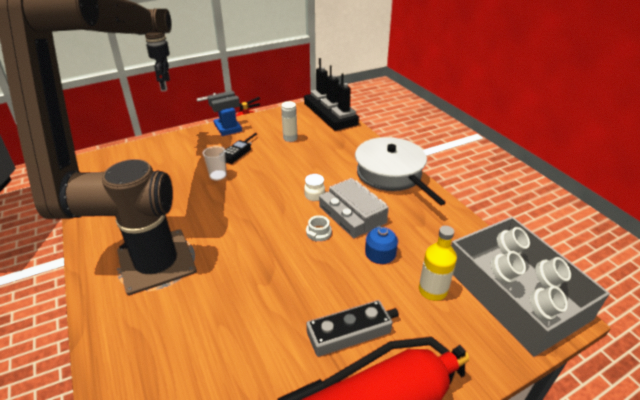

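View pics/wrist0.png

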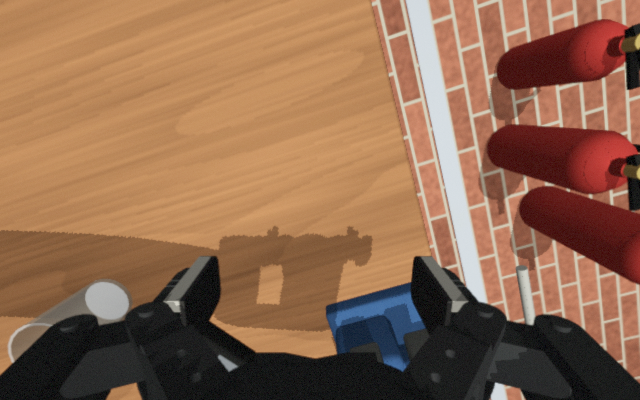

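The top view shows the box at about (337,165) with buttons near (327,183) and (349,180). The side view shows the same layout. I'll enlarge the box area.

Run:
```python
from h import *
a=cv2.imread('pics/top0.png')[125:235,255:425]; cv2.imwrite('pics/c1.png',cv2.resize(a,None,fx=4.5,fy=4.5,interpolation=cv2.INTER_CUBIC))
a=cv2.imread('pics/side0.png')[165:270,290:410]; cv2.imwrite('pics/c2.png',cv2.resize(a,None,fx=5,fy=5,interpolation=cv2.INTER_CUBIC))
c=load('top0.png');print(c['fx'],c['k1'],wfc(c)[:3,3])
for u,v in [(327,183),(349,180),(310,150),(360,150),(330,240)]: print(u,v,pix(c,u,v))
```

```text
372.0098973813994 -0.054713069027110685 [ 0.40779949 -0.01568744  1.06388251]
327 183 [ 0.54522815 -0.04944506  0.05576655]
349 180 [ 0.55292048 -0.10940241  0.05934812]
310 150 [ 0.63402294 -0.00321654  0.06886577]
360 150 [ 0.63434478 -0.13960031  0.06753079]
330 240 [ 0.38919694 -0.05913229 -0.00120265]
```

View pics/c1.png

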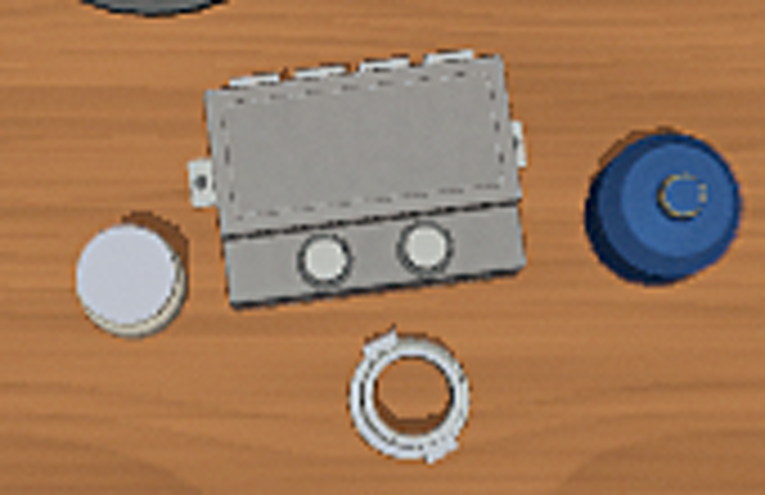

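View pics/c2.png

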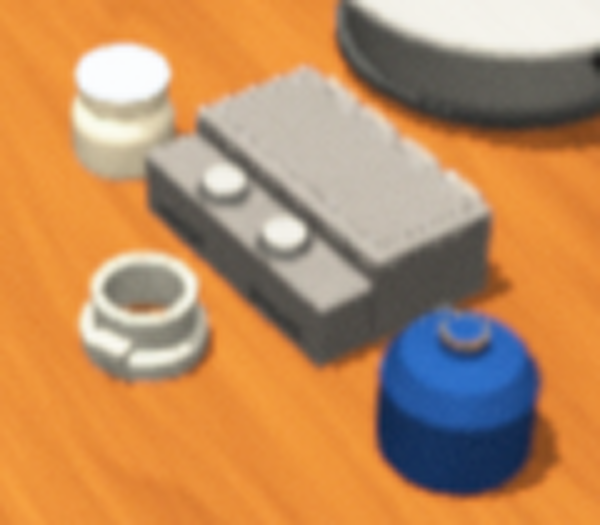

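Run:
```python
from h import *
np.set_printoptions(precision=4,suppress=True)
c=load('top0.png');w=load('wrist0.png');s=load('side0.png')
print('R',R.from_quat(w['tq']).as_matrix()); print('tfc',w['tool_from_camera']); print(w['fx'])
t=lambda x,y:(255+(x+.5)/4.5-.5,125+(y+.5)/4.5-.5)
z=lambda x,y:(290+(x+.5)/5-.5,165+(y+.5)/5-.5)
L=pix(c,*t(324,259),.057);Rr=pix(c,*t(426,247),.057);print('top btn',L,Rr)
L2=pix(s,*z(223,181),.057);R2=pix(s,*z(283,232),.057);print('side btn',L2,R2)
for n,p,h in [('lid back L',(207,91),.064),('lid back R',(498,58),.064),('lid fr L',(222,237),.064),('lid fr R',(521,201),.064),('ledge L',(231,305),.048),('ledge R',(524,269),.048),('tub',(126,274),.065),('gas',(680,195),.088),('coup',(412,392),.042)]:
  print(n,pix(c,*t(*p),h))
d=L-Rr;print(np.degrees(np.arctan2(-d[0],d[1])),np.linalg.norm(d))
```

```text
R [[-0.001   0.304   0.9527]
 [-0.0019  0.9527 -0.304 ]
 [-1.     -0.0021 -0.0003]]
tfc [[-0.0005 -0.277   0.9609 -0.1735]
 [ 1.     -0.001   0.0003  0.0005]
 [ 0.0008  0.9609  0.277  -0.0703]
 [ 0.      0.      0.      1.    ]]
322.80747195297414
top btn [ 0.5474 -0.0484  0.057 ] [ 0.5546 -0.1104  0.057 ]
side btn [ 0.5441 -0.0485  0.057 ] [ 0.5523 -0.1085  0.057 ]
lid back L [0.6496 0.0225 0.064 ]
lid back R [ 0.6702 -0.1551  0.064 ]
lid fr L [0.5599 0.0133 0.064 ]
lid fr R [ 0.5817 -0.1677  0.064 ]
ledge L [0.5204 0.0083 0.048 ]
ledge R [ 0.5423 -0.1713  0.048 ]
tub [0.5374 0.071  0.065 ]
gas [ 0.5812 -0.2588  0.088 ]
coup [ 0.4673 -0.1023  0.042 ]
6.695370766995178 0.06246973605178696
```

```bash
cat >> h.py <<'E'
PSI=np.radians(6.8)
def Rt(T,psi=PSI):
    T=np.radians(T);x=np.array([np.sin(T)*np.cos(psi),np.sin(T)*np.sin(psi),-np.cos(T)]);y=np.array([-np.sin(psi),np.cos(psi),0])
    return np.stack([x,y,np.cross(x,y)],1)
def move(p,T,psi=PSI):
    s=env.get_state();r=R.from_quat(s['tcp_rot']).as_matrix()
    d=r.T@(np.asarray(p)-s['tool_pos']);w=R.from_matrix(r.T@Rt(T,psi)).as_rotvec(degrees=True)
    print('t',round(s['time'],3),'pos',s['tool_pos'].round(4),'F',s['wrist_force'].round(2),'w',round(s['grip_width'],4),'q6',s['joint_pos'].round(2))
    print('shift mm',(d*1000).round(1),np.linalg.norm(d).round(3),'turn',w.round(2),np.linalg.norm(w).round(1))
E
python3 - <<'E'
from h import *
move([.535,-.08,.22],15)
E
```

```text
t 0.15 pos [0.2049 0.6426 0.1991] F [ 0.06  0.57 -0.27] w 0.0853 q6 [ 1.11  0.29  1.58  0.    1.28 -0.15]
shift mm [ -19.9 -588.1  534.1] 0.795 turn [-24.34 -14.81   3.31] 28.7
```

Call:
apply_moves(
  series=[
    [-0.01,-0.04,0.036,-2,-1,0,0.13],
    [-0.02,-0.083,0.075,-4,-2,0.5,0.13],
    [-0.03,-0.126,0.115,-6,-3.5,0.8,0.13],
    [-0.03,-0.17,0.155,-8,-5,1,0.13],
    [-0.03,-0.21,0.192,-10,-6,1.2,0.13],
  ],
)

```text
time: 0.78
tool_pos: [0.3243, 0.3824, 0.2294]
tcp_rot: [0.048, 0.667, -0.046, 0.742]
wrist_force: [0.3, 0.5, 1.5]
grip_width: 0.0484
```

Run:
```python
from h import *
move([.535,-.08,.22],15)
```

```text
t 0.775 pos [0.3243 0.3824 0.2294] F [0.33 0.54 1.45] w 0.0484 q6 [ 0.71 -0.17  2.   -0.08  1.23 -0.71]
shift mm [  33.8 -430.7  267.6] 0.508 turn [-14.23  -8.78   2.08] 16.9
```

Call:
apply_moves(
  series=[
    [0.003,-0.047,0.029,-1.5,-1,0.2,0.13],
    [0.006,-0.095,0.059,-3,-2,0.4,0.13],
    [0.01,-0.143,0.089,-5,-3,0.7,0.13],
    [0.014,-0.191,0.119,-6.5,-4,0.9,0.13],
    [0.018,-0.24,0.149,-8,-5,1.2,0.13],
  ],
)

```text
time: 1.4
tool_pos: [0.4417, 0.1231, 0.2249]
tcp_rot: [0.0, 0.634, 0.007, 0.773]
wrist_force: [1.4, 1.2, 1.0]
grip_width: 0.0483
```

Run:
```python
from h import *
move([.535,-.08,.22],15)
```

```text
t 1.4 pos [0.4417 0.1231 0.2249] F [1.37 1.23 0.95] w 0.0483 q6 [ 0.05 -0.37  2.17  0.    1.14 -1.53]
shift mm [  20.7 -204.1   88.8] 0.224 turn [-6.17 -3.71  0.88] 7.3
```

Call:
apply_moves(
  series=[
    [0.005,-0.05,0.022,-1.5,-1,0.2,0.13],
    [0.01,-0.1,0.044,-3,-2,0.4,0.13],
    [0.016,-0.15,0.066,-5,-3,0.7,0.13],
    [0.021,-0.204,0.089,-6.2,-3.7,0.9,0.13],
    [0.021,-0.204,0.089,-6.2,-3.7,0.9,0.13],
  ],
)

```text
time: 2.02
tool_pos: [0.5357, -0.0835, 0.2192]
tcp_rot: [-0.035, 0.608, 0.045, 0.792]
wrist_force: [0.5, 0.7, -0.9]
grip_width: 0.0484
```

Run:
```python
from h import *
move([.535,-.08,.22],15)
snap('wrist','w1.png')
```

```text
t 2.025 pos [ 0.5357 -0.0835  0.2192] F [ 0.48  0.71 -0.9 ] w 0.0484 q6 [-0.41 -0.18  2.05  0.15  1.05 -2.15]
shift mm [-0.9  3.5 -0.1] 0.004 turn [-0.27 -0.07  0.05] 0.3
```

View pics/w1.png

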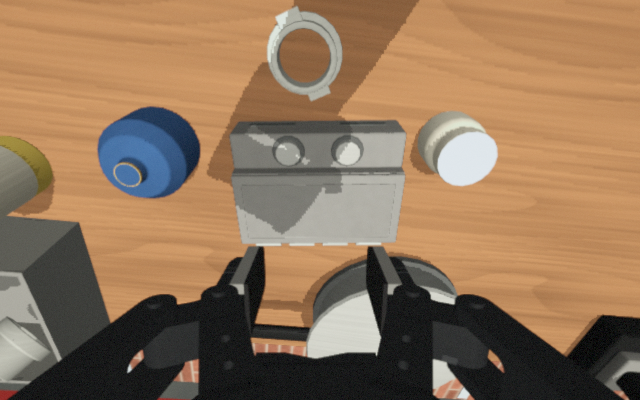

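The wrist view shows the buttons at about (289,150) and (348,150), and the fingers straddle them symmetrically. I'll look closer at these and at the fingertips.

Run:
```python
from h import *
a=cv2.imread('pics/w1.png'); cv2.imwrite('pics/c3.png',cv2.resize(a[105:315,190:440],None,fx=3,fy=2.8,interpolation=cv2.INTER_CUBIC))
```

```text
(no output)
```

View pics/c3.png

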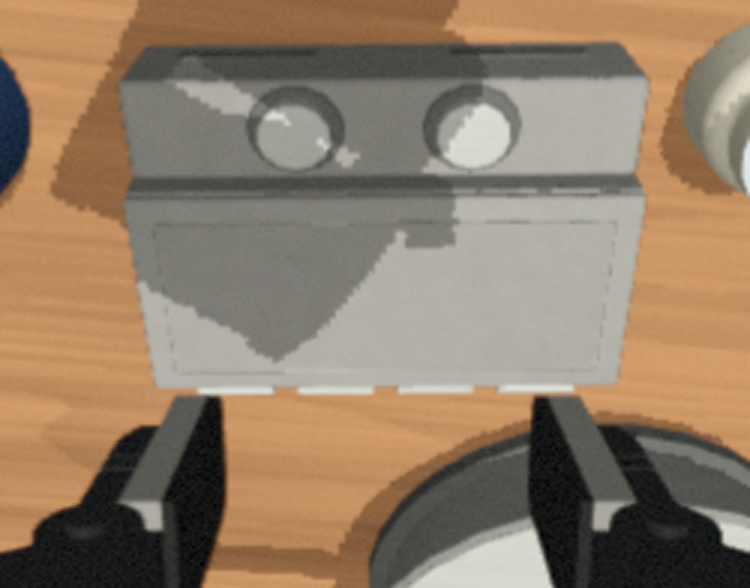

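Run:
```python
from h import *
np.set_printoptions(precision=4,suppress=True)
c=load('w1.png')
t=lambda x,y:(190+(x+.5)/3-.5,105+(y+.5)/2.8-.5)
L=pix(c,*t(475,134),.057);Rr=pix(c,*t(292,136),.057);print('btn L,R',L,Rr,np.linalg.norm(L-Rr));d=L-Rr;print(np.degrees(np.arctan2(-d[0],d[1])))
a,b=pix(c,*t(640,190),.064),pix(c,*t(130,193),.064);d=a-b;print('lid front',a,b,np.degrees(np.arctan2(-d[0],d[1])))
a,b=pix(c,*t(615,382),.064),pix(c,*t(160,386),.064);print('lid back',a,b)
T=c['tool_from_camera']
D=c['depth']
for n,p in dict(Li=(210,402),Lo=(188,402),Lm=(185,430),Ri=(542,402),Ro=(568,402),Rm=(565,430)).items():
    u,v=t(*p); dd=D[int(round(v)),int(round(u))]; print(n,dd,T[:3,:3]@(ray(c,u,v)*dd)+T[:3,3])
# corners assuming tool z=-0.011 plane
for n,p in dict(Lo=(178,398),Li=(219,398),Ri=(533,398),Ro=(578,398)).items():
    r=T[:3,:3]@ray(c,*t(*p)); k=(-.011-T[2,3])/r[2]; print(n,T[:3,3]+k*r)
```

```text
btn L,R [ 0.546  -0.0479  0.057 ] [ 0.5538 -0.1102  0.057 ] 0.06282723139120232
7.174797601757752
lid front [0.5588 0.0116 0.064 ] [ 0.5799 -0.1643  0.064 ] 6.854971520283757
lid back [0.6476 0.0244 0.064 ] [ 0.6699 -0.1541  0.064 ]
Li 0.14503881 [-0.0397 -0.0246 -0.0105]
Lo 0.14455982 [-0.0402 -0.0278 -0.0107]
Lm 0.13562758 [-0.0496 -0.0265 -0.0103]
Ri 0.14476953 [-0.04    0.0251 -0.0105]
Ro 0.14534837 [-0.0394  0.0291 -0.0103]
Rm 0.13570909 [-0.0495  0.0267 -0.0102]
Lo [-0.0393 -0.0294 -0.011 ]
Li [-0.0393 -0.0233 -0.011 ]
Ri [-0.0395  0.0238 -0.011 ]
Ro [-0.0395  0.0305 -0.011 ]
```

Run:
```python
from h import *
c=load('w1.png')
for u,v in [(320,210),(290,210),(200,330-40),(320,110),(289,150),(348,150)]: print(u,v,pix(c,u,v).round(4))
s,c=snap('side','s1.png'); 
P=s['tool_pos'];r=R.from_quat(s['tcp_rot']).as_matrix()
print('side tcp',proj(load('s1.png'),P)); 
im=cv2.imread('pics/s1.png')
c=load('s1.png')
for q,col in [((0,.024,0),(0,0,255)),((0,-.024,0),(0,0,255)),((-.039,.024,0),(0,255,0)),((-.039,-.024,0),(0,255,0))]:
    u,v=proj(c,P+r@np.array(q)); im[int(round(v)),int(round(u))]=col; print(q,u,v)
cv2.imwrite('pics/c4.png',cv2.resize(im[80:240,280:440],None,fx=3.7,fy=3.7,interpolation=cv2.INTER_NEAREST))
```

```text
320 210 [ 0.6129 -0.0689  0.0662]
290 210 [ 0.6163 -0.1019  0.0667]
200 290 [ 8.251e-01 -2.342e-01 -7.000e-04]
320 110 [ 0.5209 -0.0792  0.0007]
289 150 [ 0.5503 -0.1084  0.0564]
348 150 [ 0.5434 -0.0483  0.0565]
side tcp (np.float64(337.782800787994), np.float64(162.27486701171208))
(0, 0.024, 0) 332.8513158616148 158.430815288644
(0, -0.024, 0) 342.8438968358594 166.22200912884804
(-0.039, 0.024, 0) 330.03495367746035 147.98305860971496
(-0.039, -0.024, 0) 340.1805670458124 155.66379843620402
```

View pics/c4.png

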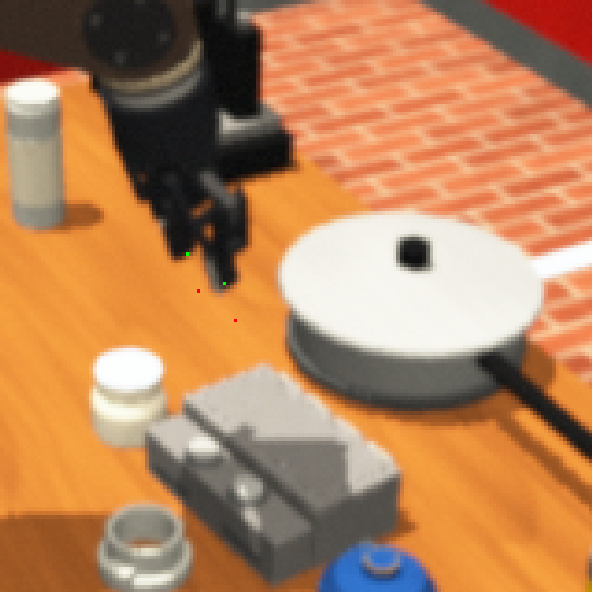

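```bash
cat >> h.py <<'E'
PSI=np.radians(6.9)
M=np.array([.550,-.079,0]);E=np.array([np.cos(PSI),np.sin(PSI),0])
def contact(off,z,T,tip=(-.038,0,-.011)):
    p=M+E*off+[0,0,z]-Rt(T,PSI)@np.array(tip); print('tcp',p.round(4)); move(p,T,PSI); return p
E
python3 - <<'E'
from h import *
contact(-.007,.085,25)
E
```

```text
tcp [ 0.5689 -0.0767  0.0552]
t 2.125 pos [ 0.5348 -0.0802  0.2191] F [ 0.08 -0.05  0.03] w 0.0479 q6 [-0.41 -0.18  2.05  0.15  1.06 -2.15]
shift mm [167.2  -0.7  -9.1] 0.167 turn [ -0.17 -10.09  -0.02] 10.1
```

Call:
apply_moves(
  series=[
    [0.02,0,0,0,-2.5,0,0.32],
    [0.045,0,-0.002,0,-5,0,0.32],
    [0.07,0,-0.004,0,-7.5,0,0.32],
    [0.095,0,-0.006,0,-10,0,0.32],
    [0.11,-0.001,-0.008,-0.2,-10.1,0,0.32],
  ],
)

```text
time: 2.75
tool_pos: [0.5538, -0.0766, 0.1088]
tcp_rot: [-0.032, 0.537, 0.052, 0.841]
wrist_force: [0.5, 0.3, -0.1]
grip_width: 0.0565
```

Run:
```python
from h import *
snap('wrist','w2.png');snap('side','s2.png')
contact(-.007,.085,25)
a=cv2.imread('pics/w2.png')[100:320,170:450];b=cv2.imread('pics/s2.png')[100:250,280:430]
cv2.imwrite('pics/c5.png',cv2.resize(a,None,fx=2.8,fy=2.7,interpolation=cv2.INTER_CUBIC))
cv2.imwrite('pics/c6.png',cv2.resize(b,None,fx=4,fy=4,interpolation=cv2.INTER_CUBIC))
```

```text
tcp [ 0.5689 -0.0767  0.0552]
t 2.85 pos [ 0.5542 -0.0772  0.1089] F [-0.31  0.22  0.8 ] w 0.056 q6 [-0.44 -0.09  2.22  0.36  0.68 -2.37]
shift mm [54.9 -1.5 -9.2] 0.056 turn [ 0.07 -0.19 -0.16] 0.3
```

View pics/c5.png

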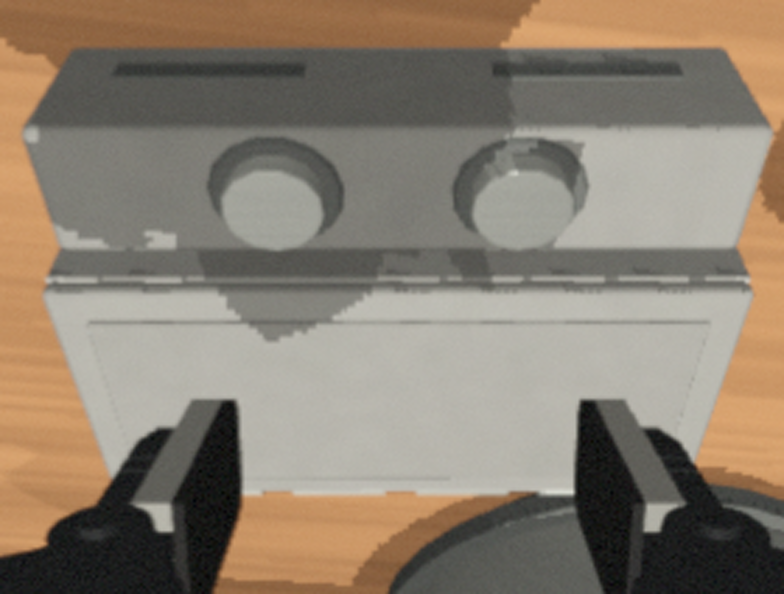

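View pics/c6.png

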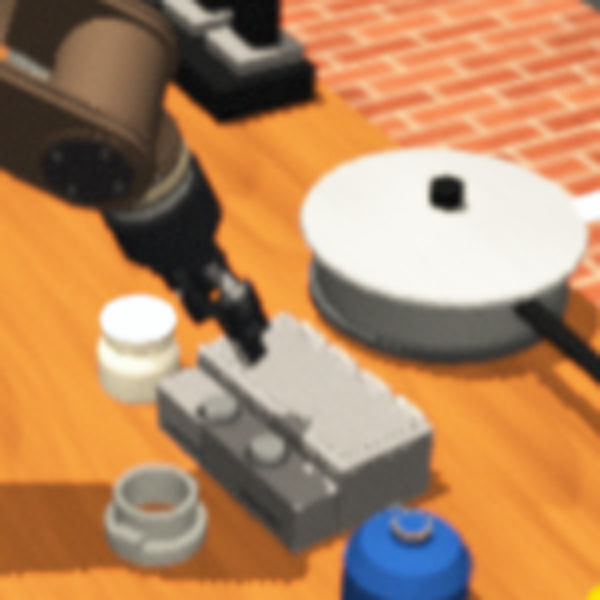

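Run:
```python
from h import *
np.set_printoptions(precision=4,suppress=True)
c=load('w2.png');print(c['cx'],c['cy'])
t=lambda x,y:(170+(x+.5)/2.8-.5,100+(y+.5)/2.7-.5)
L=pix(c,*t(522,208),.057);Rr=pix(c,*t(272,209),.057);print('btn L,R',L,Rr,(L+Rr)/2,np.linalg.norm(L-Rr));d=L-Rr;print(np.degrees(np.arctan2(-d[0],d[1])))
print(pix(c,*t(522,208)),pix(c,*t(272,209)))
T=c['tool_from_camera']
Ti=np.linalg.inv(T)
rr=R.from_quat(c['tq']).as_matrix()
print('btn in tool',rr.T@(L-c['tp']),rr.T@(Rr-c['tp']))
for n,p in dict(Lo=(192,400),Li=(237,400),Ri=(581,400),Ro=(625,400)).items():
    r=T[:3,:3]@ray(c,*t(*p)); k=(-.011-T[2,3])/r[2]; print(n,T[:3,3]+k*r)
for n,p in dict(L=(210,410),R=(605,410)).items():
    u,v=t(*p); dd=c['depth'][int(round(v)),int(round(u))]; print(n,dd,T[:3,:3]@(ray(c,u,v)*dd)+T[:3,3])
for v in range(330,400,12): 
    u=320;dd=c['depth'][v,u];print(v,T[:3,:3]@(ray(c,u,v)*dd)+T[:3,3])
```

```text
315.3109684878204 203.1606219928344
btn L,R [ 0.5458 -0.0488  0.057 ] [ 0.5535 -0.1098  0.057 ] [ 0.5496 -0.0793  0.057 ] 0.061455435886627954
7.211374239571823
[ 0.5454 -0.0489  0.0575] [ 0.5535 -0.1098  0.0569]
btn in tool [ 0.0452  0.0285 -0.026 ] [ 0.0451 -0.033  -0.0258]
Lo [-0.0403 -0.034  -0.011 ]
Li [-0.0403 -0.0269 -0.011 ]
Ri [-0.0404  0.028  -0.011 ]
Ro [-0.0404  0.035  -0.011 ]
L 0.14068055 [-0.0441 -0.0304 -0.0109]
R 0.14066777 [-0.0441  0.031  -0.0109]
330 [0.1575 0.0058 0.1839]
342 [0.134  0.0055 0.1816]
354 [0.1145 0.0052 0.1808]
366 [-0.1096  0.0015 -0.0111]
378 [-0.1135  0.0014 -0.0113]
390 [-0.1168  0.0014 -0.0114]
```

The tips are at tool x ≈ -40 mm by camera depth. That is about 30 mm short of what the description implies, and both cameras agree, so I'll use the measured value. Next I go to 6 mm above the buttons.

```bash
sed -i 's/tip=(-.038/tip=(-.040/' h.py
python3 - <<'E'
from h import *
contact(-.007,.063,25)
E
```

```text
tcp [ 0.5697 -0.0766  0.0314]
t 2.85 pos [ 0.5542 -0.0772  0.1089] F [-0.31  0.22  0.8 ] w 0.056 q6 [-0.44 -0.09  2.22  0.36  0.68 -2.37]
shift mm [ 76.8  -1.5 -18.4] 0.079 turn [ 0.07 -0.19 -0.16] 0.3
```

Call:
apply_moves(
  series=[
    [0.01,-0.001,-0.018,0,-0.2,-0.1,0.32],
    [0.035,-0.0015,-0.0184,0,-0.2,-0.1,0.32],
    [0.06,-0.0015,-0.0184,0,-0.2,-0.1,0.32],
    [0.077,-0.0015,-0.0184,0,-0.2,-0.1,0.32],
    [0.077,-0.0015,-0.0184,0,-0.2,-0.1,0.32],
  ],
)

```text
time: 3.48
tool_pos: [0.5703, -0.0761, 0.0314]
tcp_rot: [-0.033, 0.536, 0.052, 0.842]
wrist_force: [-1.4, -0.1, -0.6]
grip_width: 0.0563
```

Run:
```python
from h import *
snap('wrist','w3.png');snap('side','s3.png')
contact(-.007,.049,25)
a=cv2.imread('pics/w3.png')[100:320,170:450];b=cv2.imread('pics/s3.png')[150:250,290:390]
cv2.imwrite('pics/c7.png',cv2.resize(a,None,fx=2.8,fy=2.7,interpolation=cv2.INTER_CUBIC))
cv2.imwrite('pics/c8.png',cv2.resize(b,None,fx=6,fy=6,interpolation=cv2.INTER_CUBIC))
```

```text
tcp [ 0.5697 -0.0766  0.0174]
t 3.575 pos [ 0.5708 -0.0766  0.0326] F [-0.78 -0.18  1.47] w 0.0567 q6 [-0.42  0.08  2.22  0.46  0.51 -2.48]
shift mm [13.4  0.1 -7.4] 0.015 turn [ 0.12  0.1  -0.04] 0.2
```

View pics/c7.png

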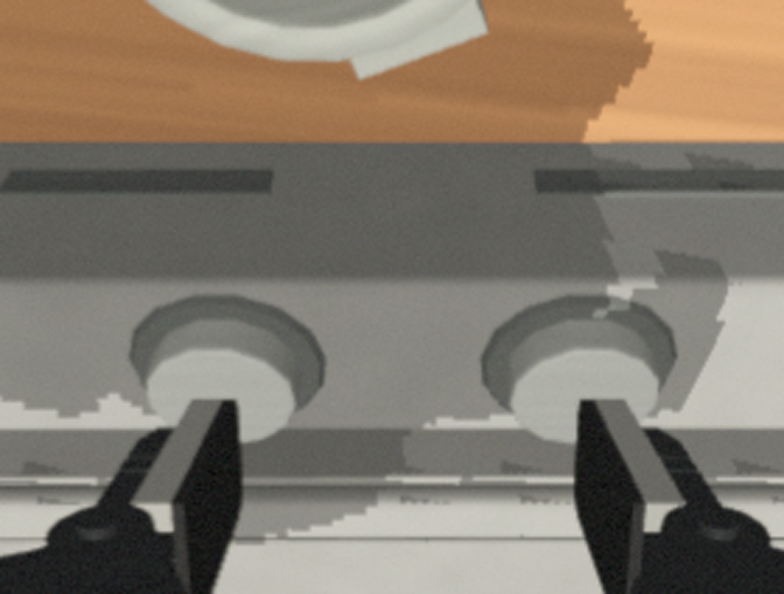

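View pics/c8.png

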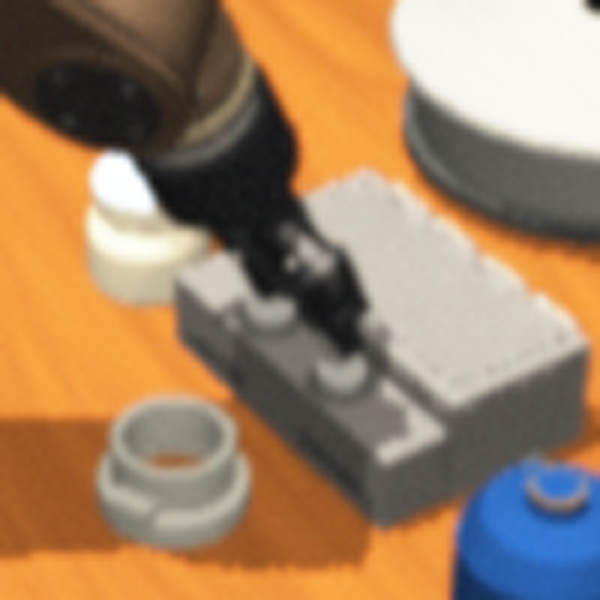

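Call:
apply_moves(
  series=[
    [0.004,0,-0.002,0,0,0,0.32],
    [0.007,0,-0.004,0,0,0,0.32],
    [0.01,0,-0.0055,0,0,0,0.32],
    [0.0134,0,-0.0074,0,0,0,0.32],
    [0.0134,0,-0.0074,0,0,0,0.32],
  ],
)

```text
time: 4.2
tool_pos: [0.5719, -0.0771, 0.0216]
tcp_rot: [-0.033, 0.534, 0.052, 0.843]
wrist_force: [-14.9, 2.1, 27.5]
grip_width: 0.0564
```

Run:
```python
from h import *
contact(-.007,.047,25)
snap('wrist','w4.png');s,_=snap('side','s4.png');print(s['wrist_force'])
```

```text
tcp [ 0.5697 -0.0766  0.0154]
t 4.2 pos [ 0.5719 -0.0771  0.0216] F [-14.93   2.05  27.52] w 0.0564 q6 [-0.42  0.11  2.22  0.49  0.48 -2.52]
shift mm [ 4.7  0.7 -4.6] 0.007 turn [ 0.2   0.35 -0.06] 0.4
[-14.1413403    2.88655385  26.58185163]
```

View pics/w4.png

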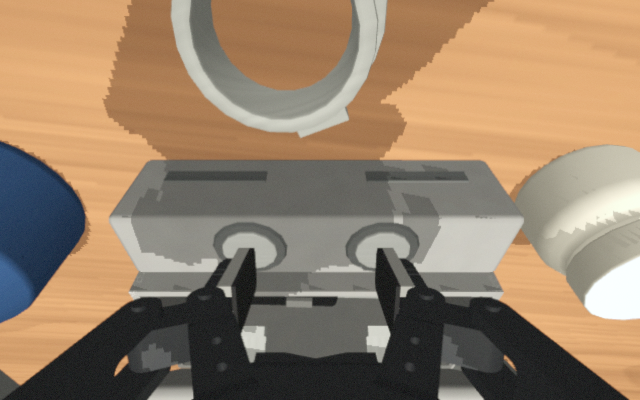

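Run:
```python
from h import *
b=cv2.imread('pics/s4.png')[140:260,280:420]
cv2.imwrite('pics/c9.png',cv2.resize(b,None,fx=5,fy=5,interpolation=cv2.INTER_CUBIC))
```

```text
(no output)
```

View pics/c9.png

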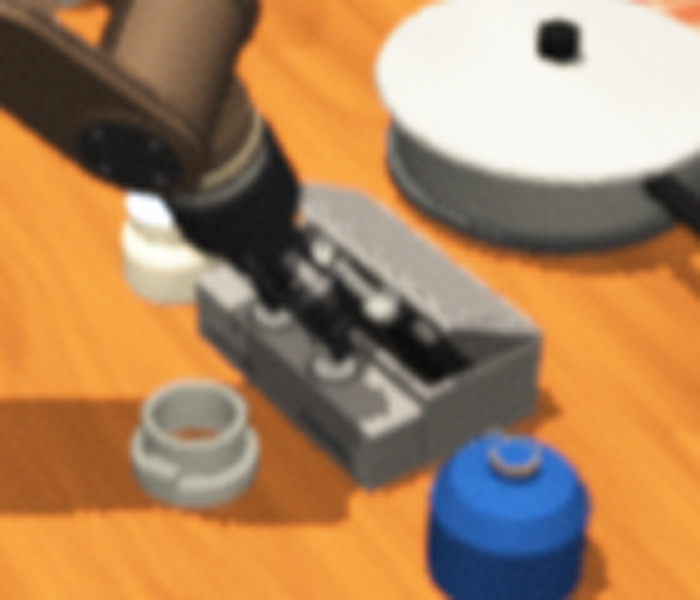

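Both buttons are down and the lid is rising. I'll hold with slightly less force.

Call:
apply_moves(
  series=[
    [0.0025,0,-0.002,0,0,0,0.32],
    [0.0025,0,-0.002,0,0,0,0.32],
    [0.0025,0,-0.002,0,0,0,0.32],
    [0.0025,0,-0.002,0,0,0,0.32],
    [0.0025,0,-0.002,0,0,0,0.32],
  ],
)

```text
time: 4.92
tool_pos: [0.5726, -0.0772, 0.0218]
tcp_rot: [-0.034, 0.532, 0.053, 0.844]
wrist_force: [-12.2, 2.7, 22.0]
grip_width: 0.0569
```

Call:
apply_moves(
  series=[
    [0.002,0,-0.0015,0,0,0,0.32],
    [0.002,0,-0.0015,0,0,0,0.32],
    [0.002,0,-0.0015,0,0,0,0.32],
    [0.002,0,-0.0015,0,0,0,0.32],
    [0.002,0,-0.0015,0,0,0,0.32],
  ],
)

```text
time: 5.55
tool_pos: [0.5731, -0.0772, 0.0219]
tcp_rot: [-0.034, 0.531, 0.054, 0.845]
wrist_force: [-10.3, 2.0, 18.3]
grip_width: 0.0565
```

Call:
apply_moves(
  series=[
    [0.002,0,-0.0015,0,0,0,0.32],
    [0.002,0,-0.0015,0,0,0,0.32],
    [0.002,0,-0.0015,0,0,0,0.32],
    [0.002,0,-0.0015,0,0,0,0.32],
    [0.002,0,-0.0015,0,0,0,0.32],
  ],
)

```text
time: 6.18
tool_pos: [0.5735, -0.0772, 0.022]
tcp_rot: [-0.034, 0.531, 0.054, 0.845]
wrist_force: [-10.3, 2.3, 19.1]
grip_width: 0.0568
```

Call:
apply_moves(
  series=[
    [0.002,0,-0.0015,0,0,0,0.32],
    [0.002,0,-0.0015,0,0,0,0.32],
    [0.002,0,-0.0015,0,0,0,0.32],
    [0.002,0,-0.0015,0,0,0,0.32],
    [0.002,0,-0.0015,0,0,0,0.32],
  ],
)

```text
time: 6.8
tool_pos: [0.5738, -0.0772, 0.022]
tcp_rot: [-0.034, 0.53, 0.055, 0.846]
wrist_force: [-11.5, 2.1, 19.2]
grip_width: 0.0566
```

Run:
```python
from h import *
snap('wrist','w5.png');s,_=snap('side','s5.png')
b=cv2.imread('pics/s5.png')[140:260,280:420]
cv2.imwrite('pics/c10.png',cv2.resize(b,None,fx=5,fy=5,interpolation=cv2.INTER_CUBIC))
contact(-.007,.09,25)
```

```text
tcp [ 0.5697 -0.0766  0.0584]
t 6.9 pos [ 0.5738 -0.0772  0.022 ] F [-11.58   2.56  20.2 ] w 0.0561 q6 [-0.42  0.11  2.22  0.52  0.48 -2.55]
shift mm [-34.5   1.1  12.3] 0.037 turn [ 0.5   0.87 -0.25] 1.0
```

View pics/c10.png

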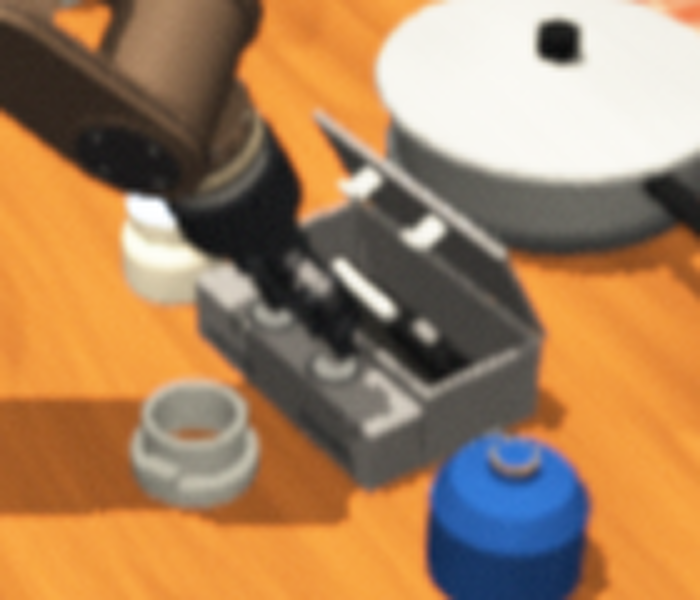

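View pics/w5.png

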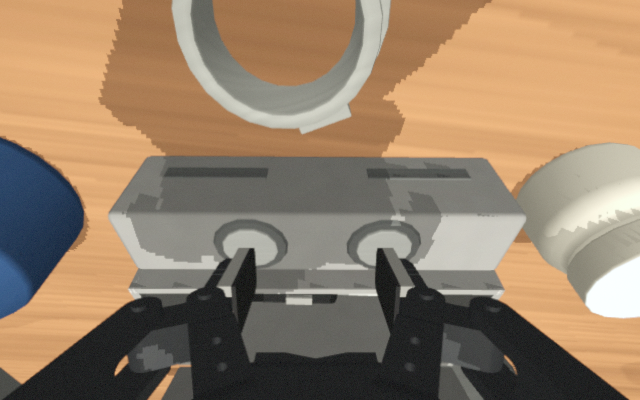

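The lid is up at about 60° and the hold was long enough. I'll retreat along the tool axis and close the fingers.

Call:
apply_moves(
  series=[
    [-0.01,0,0.003,0,0,0,0.32],
    [-0.025,0,0.003,0,0,0,0.32],
    [-0.05,0,0.0,0,0,0,0.0],
    [-0.075,0,0,0,0,0,-1],
    [-0.09,0,0,0,0,0,-1],
  ],
)

```text
time: 7.52
tool_pos: [0.534, -0.0824, 0.1034]
tcp_rot: [-0.035, 0.53, 0.055, 0.846]
wrist_force: [-0.3, -0.5, -0.6]
grip_width: 0.0069
```

Call:
apply_moves(
  series=[
    [0,0,0,0,0,0,-1],
    [0,0,0,0,0,0,-1],
    [0,0,0,0,0,0,-1],
  ],
)

```text
time: 7.9
tool_pos: [0.5335, -0.0821, 0.1022]
tcp_rot: [-0.034, 0.531, 0.055, 0.845]
wrist_force: [0.3, -1.5, 0.7]
grip_width: -0.0002
```

Run:
```python
from h import *
snap('wrist','w6.png');s,_=snap('side','s6.png')
b=cv2.imread('pics/s6.png')[110:260,270:420]
cv2.imwrite('pics/c11.png',cv2.resize(b,None,fx=4,fy=4,interpolation=cv2.INTER_CUBIC))
contact(-.007,.09,25)
```

```text
tcp [ 0.5697 -0.0766  0.0584]
t 8.0 pos [ 0.5337 -0.0821  0.1024] F [-0.29 -0.07  0.72] w 0.0001 q6 [-0.47 -0.14  2.27  0.41  0.67 -2.46]
shift mm [55.5  0.8 13.7] 0.057 turn [ 0.5   0.76 -0.28] 1.0
```

View pics/c11.png

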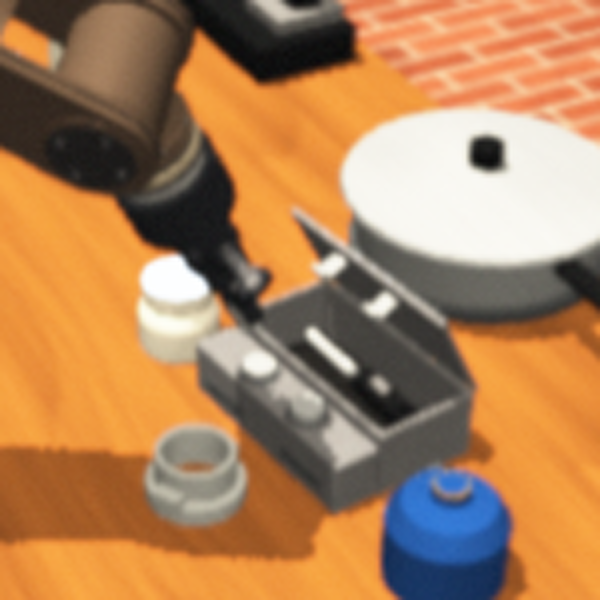

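View pics/w6.png

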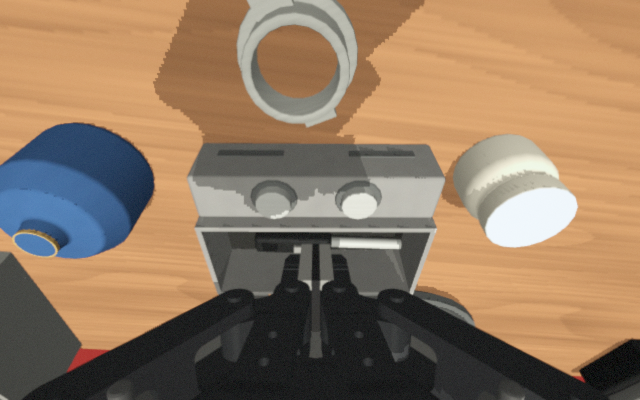

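```bash
cat >> h.py <<'E'
H=M+E*.111
def push(off,z,T,tip):
    p=H*[1,1,0]+E*off+[0,0,z]-Rt(T,PSI)@np.array(tip); print('tcp',p.round(4)); move(p,T,PSI)
E
python3 - <<'E'
from h import *
c=load('w6.png');T=c['tool_from_camera']
for u,v in [(306,245),(310,247),(323,247),(310,260)]:
    dd=c['depth'][v,u]; print(u,v,dd,(T[:3,:3]@(ray(c,u,v)*dd)+T[:3,3]).round(4))
for o in(-.075,-.06): push(o,.118,25,(-.031,0,.011))
s=load('s6.png')
for a in (0,1.05,1.75):
    e=H-E*.09*np.cos(a)+[0,0,.058+.09*np.sin(a)];u,v=proj(s,e);print(a,u,v,'crop',(u-270)*4,(v-110)*4)
E
```

```text
306 245 0.1482895 [-0.0363 -0.0039 -0.0106]
310 247 0.14751597 [-0.0372 -0.0021 -0.01  ]
323 247 0.1461568 [-0.0385  0.0039 -0.0106]
310 260 0.1342228 [-0.051  -0.0018 -0.0102]
tcp [ 0.5888 -0.0743  0.0853]
t 8.0 pos [ 0.5337 -0.0821  0.1024] F [-0.29 -0.07  0.72] w 0.0001 q6 [-0.47 -0.14  2.27  0.41  0.67 -2.46]
shift mm [39.7  0.6 42.7] 0.058 turn [ 0.5   0.76 -0.28] 1.0
tcp [ 0.6037 -0.0725  0.0853]
t 8.0 pos [ 0.5337 -0.0821  0.1024] F [-0.29 -0.07  0.72] w 0.0001 q6 [-0.47 -0.14  2.27  0.41  0.67 -2.46]
shift mm [46.2  0.4 56.2] 0.073 turn [ 0.5   0.76 -0.28] 1.0
0 346.3093757440816 203.06300157732267 crop 305.23750297632637 372.25200630929066
1.05 359.2945751627721 177.21176335427674 crop 357.1783006510884 268.84705341710696
1.75 375.32179262090426 167.9095965237064 crop 421.28717048361705 231.6383860948256
```

Run:
```python
from h import *
for o in(-.06,-.02,.012): push(o,.118,25,(-.035,0,.011))
```

```text
tcp [ 0.6054 -0.0723  0.0816]
t 8.0 pos [ 0.5337 -0.0821  0.1024] F [-0.29 -0.07  0.72] w 0.0001 q6 [-0.47 -0.14  2.27  0.41  0.67 -2.46]
shift mm [50.2  0.4 56.2] 0.075 turn [ 0.5   0.76 -0.28] 1.0
tcp [ 0.6451 -0.0675  0.0816]
t 8.0 pos [ 0.5337 -0.0821  0.1024] F [-0.29 -0.07  0.72] w 0.0001 q6 [-0.47 -0.14  2.27  0.41  0.67 -2.46]
shift mm [67.6  0.  92.2] 0.114 turn [ 0.5   0.76 -0.28] 1.0
tcp [ 0.6769 -0.0636  0.0816]
t 8.0 pos [ 0.5337 -0.0821  0.1024] F [-0.29 -0.07  0.72] w 0.0001 q6 [-0.47 -0.14  2.27  0.41  0.67 -2.46]
shift mm [ 81.5  -0.3 121. ] 0.146 turn [ 0.5   0.76 -0.28] 1.0
```

Call:
apply_moves(
  series=[
    [0.017,0,0.019,0,0,0,-1],
    [0.034,0,0.038,0.2,0.4,0,-1],
    [0.05,0,0.056,0.5,0.8,-0.3,-1],
    [0.056,0,0.068,0.5,0.8,-0.3,-1],
    [0.062,0,0.08,0.5,0.8,-0.3,-1],
  ],
)

```text
time: 8.62
tool_pos: [0.6322, -0.069, 0.081]
tcp_rot: [-0.032, 0.537, 0.051, 0.842]
wrist_force: [-0.1, 0.0, 0.0]
grip_width: -0.0002
```

Run:
```python
from h import *
for o in(.0,.012): push(o,.118,25,(-.035,0,.011))
s,_=snap('side','s7.png')
b=cv2.imread('pics/s7.png')[110:260,270:420]
cv2.imwrite('pics/c12.png',cv2.resize(b,None,fx=4,fy=4,interpolation=cv2.INTER_CUBIC))
```

```text
tcp [ 0.665  -0.0651  0.0816]
t 8.625 pos [ 0.6322 -0.069   0.081 ] F [-0.12  0.04  0.01] w -0.0002 q6 [-0.36  0.12  2.06  0.35  0.6  -2.3 ]
shift mm [13.3 -0.  30.2] 0.033 turn [ 0.   -0.07 -0.01] 0.1
tcp [ 0.6769 -0.0636  0.0816]
t 8.625 pos [ 0.6322 -0.069   0.081 ] F [-0.12  0.04  0.01] w -0.0002 q6 [-0.36  0.12  2.06  0.35  0.6  -2.3 ]
shift mm [18.4 -0.  41.1] 0.045 turn [ 0.   -0.07 -0.01] 0.1
```

View pics/c12.png

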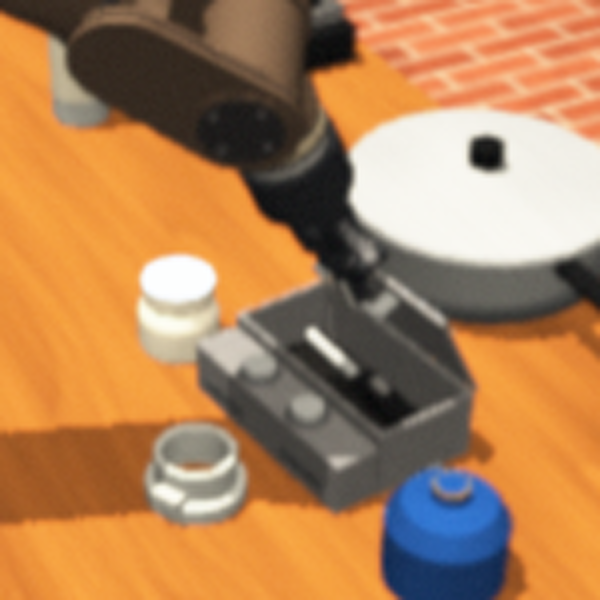

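Call:
apply_moves(
  series=[
    [0.004,0,0.009,0,0,0,-1],
    [0.008,0,0.018,0,0,0,-1],
    [0.012,0,0.027,0,0,0,-1],
    [0.015,0,0.034,0,0,0,-1],
    [0.018,0,0.04,0,0,0,-1],
  ],
)

```text
time: 9.3
tool_pos: [0.6767, -0.0639, 0.0816]
tcp_rot: [-0.033, 0.537, 0.051, 0.841]
wrist_force: [-20.5, -4.9, 10.5]
grip_width: -0.0001
```

Run:
```python
from h import *
for o in(.012,.020): push(o,.118,25,(-.035,0,.011))
s,_=snap('side','s8.png')
b=cv2.imread('pics/s8.png')[110:260,270:420]
cv2.imwrite('pics/c13.png',cv2.resize(b,None,fx=4,fy=4,interpolation=cv2.INTER_CUBIC))
```

```text
tcp [ 0.6769 -0.0636  0.0816]
t 9.3 pos [ 0.6767 -0.0639  0.0816] F [-20.46  -4.9   10.52] w -0.0001 q6 [-0.32  0.21  1.95  0.32  0.6  -2.24]
shift mm [0.1 0.3 0.3] 0.0 turn [ 0.04 -0.12  0.  ] 0.1
tcp [ 0.6848 -0.0627  0.0816]
t 9.3 pos [ 0.6767 -0.0639  0.0816] F [-20.46  -4.9   10.52] w -0.0001 q6 [-0.32  0.21  1.95  0.32  0.6  -2.24]
shift mm [3.5 0.3 7.5] 0.008 turn [ 0.04 -0.12  0.  ] 0.1
```

View pics/c13.png

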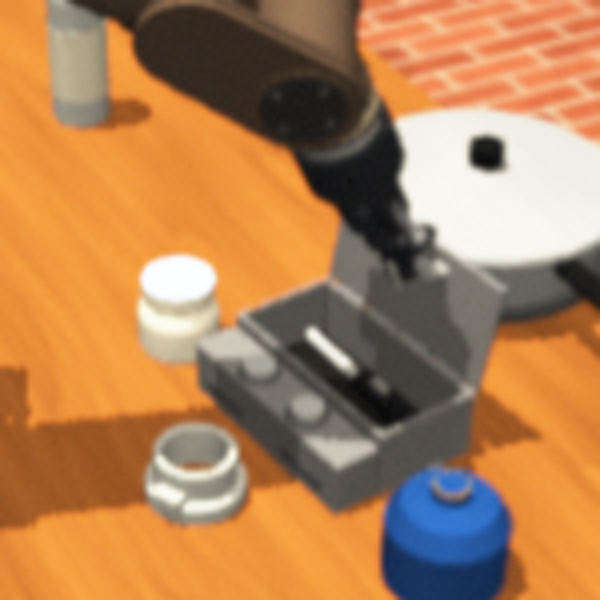

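The 20 N reaction, against the 1–2 N needed to swing it, shows the lid is on its stop. I'll back off.

Call:
apply_moves(
  series=[
    [-0.005,0,-0.011,0,0,0,-1],
    [-0.015,0,-0.03,0,0,0,-1],
    [-0.035,0,-0.06,0,0,0,-1],
    [-0.07,0,-0.09,0,0,0,-1],
    [-0.11,0,-0.12,0,0,0,-1],
  ],
)

```text
time: 9.98
tool_pos: [0.5212, -0.0829, 0.1315]
tcp_rot: [-0.033, 0.538, 0.051, 0.841]
wrist_force: [-0.3, -0.8, 1.1]
grip_width: 0.0002
```

Call:
apply_moves(
  series=[
    [-0.03,0.05,-0.01,0,0,0,-1],
    [-0.05,0.1,-0.02,0,0,0,-1],
    [-0.07,0.15,-0.03,0,0,0,-1],
    [-0.07,0.15,-0.03,0,0,0,-1],
  ],
)

```text
time: 10.48
tool_pos: [0.4463, 0.0619, 0.1842]
tcp_rot: [-0.035, 0.535, 0.053, 0.842]
wrist_force: [-0.0, -0.6, -0.5]
grip_width: -0.0002
```

Run:
```python
from h import *
s,_=snap('side','s9.png');snap('top','t9.png');print(s['time'],s['tool_pos'],s['wrist_force'],s['joint_velocities'].round(3))
b=cv2.imread('pics/s9.png')[110:260,270:420]
cv2.imwrite('pics/c14.png',cv2.resize(b,None,fx=4,fy=4,interpolation=cv2.INTER_CUBIC))
c=load('s9.png')
for a in (1.5,1.65,1.75):
  for y in (.092,-.092):
    e=H-E*.09*np.cos(a)+[0,0,.058+.09*np.sin(a)]+y*np.array([-E[1],E[0],0]);u,v=proj(c,e);print(a,y,'crop',round((u-270)*4),round((v-110)*4))
```

```text
10.475 [0.44627839 0.06188879 0.18422326] [-0.03417817 -0.58480508 -0.45102301] [-0.063  0.057 -0.016  0.002 -0.023 -0.042]
1.5 0.092 crop 324 186
1.5 -0.092 crop 479 299
1.65 0.092 crop 338 180
1.65 -0.092 crop 493 293
1.75 0.092 crop 347 178
1.75 -0.092 crop 502 290
```

View pics/c14.png

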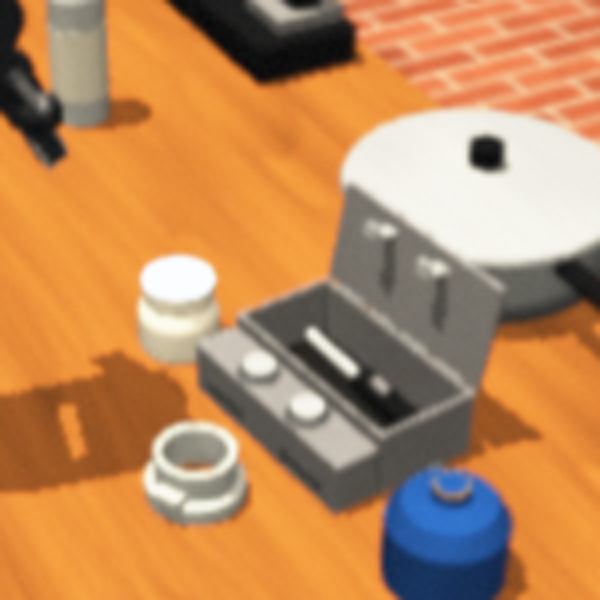

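View pics/t9.png

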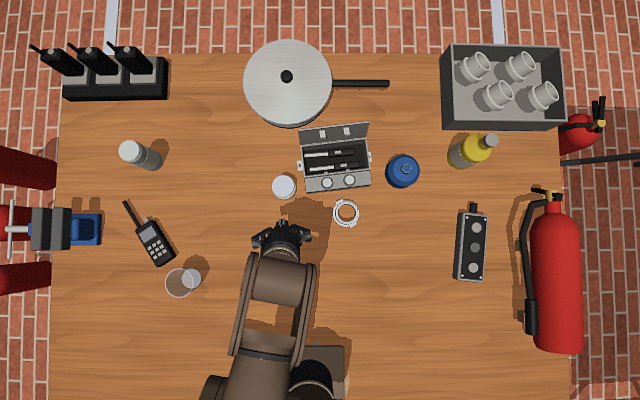

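The lid's free corners in the crop are at about (348,186) and (502,292), against predictions of (347,178) and (502,290) for 1.75 rad. The buttons are up, and the top view shows every other object where it was.

Run:
```python
from station import env
print(env.finish_job())
```

```text
the job is handed in; nothing more can be done
None
```

The lid is fully open against its stop, and I handed the job in about 10.5 s into the 45 s.

- **Buttons:** I pressed both catch buttons together, one fingertip on each. I held them down for about 3 s with 18–28 N total at the fingertips, until the lid stood at about 60°. Then I let them come up.
- **Lid:** I pushed it back with the closed fingers until it hit the stop, where the force jumped to about 20 N. Then I moved the arm well clear.
- **Last checks:** The side view shows the lid within a few pixels of where 1.75 rad should put it, and both buttons up. The lighters are still in the box. In the top view nothing else had moved, and I never went near the bay-door station. The wrist force read close to zero.
- **One disagreement:** The wrist camera's depth put the fingertips 35–40 mm behind the reported TCP, not at it or up to 13 mm behind as described, and the side view agreed. I used the camera value, and the forces on contact fitted it.

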